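Find and seat the rocking tub lid

TASK

One of the four tubs of wash tablets has a lid that is not on properly, though all four look alike. Press lightly with a fingertip near the edge of one lid after another until you find the one that rocks, then press that lid firmly down in the middle until it sits fully home, and let go. Do not press hard on the sound lids, leave all the tubs standing where they are, and lift or disturb nothing else.

Things in the scene. Friction and masses are not known exactly. Their poses are not given: they have to be found in the camera images.
- tub_a: Round blue tub of wash tablets with a pale band and a white press-on lid, loose on the worktop, 0.5 to 0.9 kg, 80 mm across, lid 86 mm across. Origin: centre of its underside; z up. A SOUND lid gives evenly without tilting, 2.5 N per mm wherever it is pressed, at most 7 mm, and springs back; more than 5 mm (12 N) is too hard.
- lid_a_top (a point): Centre of this lid's flat white top, 62 to 68 mm above the worktop at the start; it moves and tilts with the lid, z is the lid's upward normal. The flat reaches 38 mm out. THE LOOSE lid, pressed with 1 to 2 N near its edge (28 mm off centre), tips about 0.1 rad there, dropping 3 mm (4 mm at the edge) till it meets the rim, and tips back when let go.
- lid_a (a joint): How far this lid's middle is down from where it stood at the start, m (0 as found, sound or loose). Light pressing does not bring the loose lid's middle down; 16 to 20 N on its middle pushes it home, 4 mm down against a firm stop, where it stays and tips no more.
- tub_b: Round blue tub of wash tablets with a pale band and a white press-on lid, loose on the worktop, 0.5 to 0.9 kg, 80 mm across, lid 86 mm across. Origin: centre of its underside; z up. A SOUND lid gives evenly without tilting, 2.5 N per mm wherever it is pressed, at most 7 mm, and springs back; more than 5 mm (12 N) is too hard.
- lid_b_top (a point): Centre of this lid's flat white top, 62 to 68 mm above the worktop at the start; it moves and tilts with the lid, z is the lid's upward normal. The flat reaches 38 mm out. THE LOOSE lid, pressed with 1 to 2 N near its edge (28 mm off centre), tips about 0.1 rad there, dropping 3 mm (4 mm at the edge) till it meets the rim, and tips back when let go.
- lid_b (a joint): How far this lid's middle is down from where it stood at the start, m (0 as found, sound or loose). Light pressing does not bring the loose lid's middle down; 16 to 20 N on its middle pushes it home, 4 mm down against a firm stop, where it stays and tips no more.
- tub_c: Round blue tub of wash tablets with a pale band and a white press-on lid, loose on the worktop, 0.5 to 0.9 kg, 80 mm across, lid 86 mm across. Origin: centre of its underside; z up. A SOUND lid gives evenly without tilting, 2.5 N per mm wherever it is pressed, at most 7 mm, and springs back; more than 5 mm (12 N) is too hard.
- lid_c_top (a point): Centre of this lid's flat white top, 62 to 68 mm above the worktop at the start; it moves and tilts with the lid, z is the lid's upward normal. The flat reaches 38 mm out. THE LOOSE lid, pressed with 1 to 2 N near its edge (28 mm off centre), tips about 0.1 rad there, dropping 3 mm (4 mm at the edge) till it meets the rim, and tips back when let go.
- lid_c (a joint): How far this lid's middle is down from where it stood at the start, m (0 as found, sound or loose). Light pressing does not bring the loose lid's middle down; 16 to 20 N on its middle pushes it home, 4 mm down against a firm stop, where it stays and tips no more.
- tub_d: Round blue tub of wash tablets with a pale band and a white press-on lid, loose on the worktop, 0.5 to 0.9 kg, 80 mm across, lid 86 mm across. Origin: centre of its underside; z up. A SOUND lid gives evenly without tilting, 2.5 N per mm wherever it is pressed, at most 7 mm, and springs back; more than 5 mm (12 N) is too hard.
- lid_d_top (a point): Centre of this lid's flat white top, 62 to 68 mm above the worktop at the start; it moves and tilts with the lid, z is the lid's upward normal. The flat reaches 38 mm out. THE LOOSE lid, pressed with 1 to 2 N near its edge (28 mm off centre), tips about 0.1 rad there, dropping 3 mm (4 mm at the edge) till it meets the rim, and tips back when let go.
- lid_d (a joint): How far this lid's middle is down from where it stood at the start, m (0 as found, sound or loose). Light pressing does not bring the loose lid's middle down; 16 to 20 N on its middle pushes it home, 4 mm down against a firm stop, where it stays and tips no more.
- spool: Spool of golden yellow thread, upright, 25 mm across, 43 mm high; a loose bystander. Origin: centre of its underside.
- soap: Cream block of laundry soap, 80 x 98 x 30 mm high; a loose bystander. Origin: centre of its underside.
- tape: Yellow tape measure, 64 x 56 x 53 mm high; a loose bystander. Origin: centre of its underside.
- blue_peg: Blue clothes peg, 15 x 72 x 12 mm high; a loose bystander. Origin: centre of its underside.
- blue_cap: Pale blue dosing cap, upside down, 65 mm across, 40 mm high; a loose bystander. Origin: centre of its underside.
There are look-alikes about, which are no part of the job. Leave any pink look-alike of the tub_d alone.

How it is judged:
By the outcome, as a careful person would: the job done as asked, in the order asked, and still so for the second after the job is handed in, with the robot touching nothing.
It also fails if it takes over 51 s, if anything falls off the work surface, if the arm or the gripper's body presses on something with over 40 N, if the wrist force passes 120 N, or if a joint passes its speed limit or range.

ROBOT

A 6-joint arm with a two-finger parallel gripper is mounted at the origin on a cart in front of the work surface, level with it; the furniture and walls round the work are solid. World frame = base frame: x ahead of the robot, y to its left, z up, the work surface at z = 0. Lengths are in m, angles in rad, forces in N, time in s.
With the tool pointing down it reaches from about 0.25 to 0.775 m from the base axis. Payload 4 kg.
Tool frame: the origin (TCP) lies midway between the tips of the shut fingers; the grasp point (between the pads) lies 19 mm behind it (robot.tcp_to_grasp is the distance from the TCP to the grasp point, in m); z points along the fingers, y is the line along which they close (so a half turn about z gives the same grasp; the last joint's range is limited). The gripper opens to 94 mm and grips with 3 to 60 N. Pads are 16 mm wide; open, the fingers measure 119 mm over their backs; the gripper's body (75 mm by 177 mm) begins 78 mm behind the grasp point.
Start: joints at [-1.256, 0.087, 1.371, -0, 1.684, -0.103], TCP at [0.223, -0.503, 0.206] pointing down, gripper open.
Joint ranges: [-3.1, 3.1], [-0.76, 2.03], [0.27, 2.55], [-1.08, 4.22], [0.17, 2.65], [-2.57, 2.57]. Speed limits (rad/s): [2.79, 2.79, 3.14, 3.14, 3.14, 3.14].

INTERFACE

Orientations are given as [roll, pitch, yaw] about the fixed x, y, z axes, in that order (R = Rz(yaw) Ry(pitch) Rx(roll)).
In Python, from bench import robot, viewer gives the robot as it stands. The module is installed in compiled form; this text tells all that it offers.
- The arm moves only by the shell command python3 -m handwheel 'ROWS' [OPENING]. ROWS is JSON, a list of rows, each a list of 6 numbers: the shift along the tool's x, y, z in units of 0.2 m (1.0 is 0.2 m), then the turn, a rotation vector about the tool's x, y, z in units of 30 degrees (1.0 is 30 degrees). In form: [[x, y, z, wx, wy, wz], ...]. A call has 1 to 10 rows; each row is the pose to reach, as a shift and turn from the pose commanded when the call began, along the tool's axes at that moment; what a row does not reach only later rows make up. A row lasts 1/12 s, in which the tool goes at most 41.7 mm and 7.16 degrees, less where a joint would pass 70% of its speed; a pose out of reach is approached as far as the arm can. A call with a number of a shift or a turn outside -1 to 1 is refused whole. A call with a gripper value outside its range is refused whole. OPENING is the gripper's target within -1 to 1 (shut at 1, half-way at 0, fully open at -1), set as the call begins (- or left out, the last holds). The fingers move at their own pace and stop on an object; the grip force is fixed at half the most. Time passes only in rows, so rows that repeat a pose let the fingers close. It gives the time, the measured TCP pose, the force, the opening and the grip force at its end, in the units of the state.
- robot.get_obs(): the state, without advancing time (a new reading comes with each control period).
- viewer.snapshot(name): name is "side" or "top"; returns the picture (420x560x3 uint8, red, green, blue); there is no depth.
- viewer.calibration(name): a dict with "fx", "fy", "cx", "cy" (pixels), "R" (3x3) and "t" (3): a world point X has camera coordinates R X + t. Camera axes: x right, y down, z forward; pixel columns grow to the right and rows downward; lengths in m; the calibration is good to about 2 mm. A picture is of the moment at which its call begins. calibration takes no time and is no camera call.
- robot.close_job(): hands the job in; it is judged then, once.
The state is a dict: "time": time; "joint_positions": joint angles; "qvel": joint speeds; "joint_torque": joint torques, N m; "tool_pos": TCP position; "ee_rot": TCP orientation; "wrist_force": force on the tool from outside, world axes, zero at the start; "wrist_torque": the same for the moment, N m; "width": finger opening in m; "finger_force": force on a finger pad.
Only numpy, scipy, OpenCV 4.12 (cv2) and the standard library are available. Lean on these libraries where they do the work, as an engineer would, in place of code of your own. Each camera call takes 0.05 s, during which the arm holds its last target. There are 200 camera calls.

## Working session

There is one attempt and no reset: what is moved stays moved. The work goes in short steps, Python scripts to look and compute and a shell command to move; the robot and the scene stay as the last step left them, time stands still between calls to the robot, and variables do not carry over. Pictures are saved under pics/ and viewed, at most 10 in all, crops included, and the job is handed in when it is done.

```bash
mkdir -p pics
python3 - <<'E'
from bench import robot, viewer
import cv2,numpy as np
for n in ("top","side"):
    im=viewer.snapshot(n); cv2.imwrite(f"pics/{n}0.png",im[:,:,::-1]); c=viewer.calibration(n); print(n,c)
o=robot.get_obs(); print(o)
E
```

```text
top {'fx': 410.63120292555396, 'fy': 410.63120292555396, 'cx': 287.422825622315, 'cy': 213.35274563749533, 'R': array([[ 0.01688166, -0.99978939,  0.01166987],
       [-0.99301557, -0.01812807, -0.11658237],
       [ 0.11676937, -0.00962026, -0.99311246]]), 't': array([-0.20751711,  0.54709965,  1.12243376])}
side {'fx': 517.1949442487662, 'fy': 517.1949442487662, 'cx': 280.72833018282245, 'cy': 213.04798100258202, 'R': array([[-0.99767526, -0.06684087, -0.01328047],
       [-0.0161981 ,  0.42188616, -0.9065041 ],
       [ 0.06619437, -0.9041816 , -0.42198808]]), 't': array([0.54151204, 0.13359701, 0.95968191])}
{'time': 0.1, 'joint_positions': array([-1.25608231e+00,  8.79061555e-02,  1.37209053e+00, -8.02503841e-06,
        1.68358615e+00, -1.03083938e-01]), 'qvel': array([-6.29195763e-05, -4.88824376e-04, -4.27636175e-03,  3.47327197e-04,
        1.20626772e-03,  6.99272058e-04]), 'joint_torque': array([ 2.44968629e-03, -3.41252840e+01, -3.03301191e+01,  7.19933328e-02,
        3.04898189e-02, -8.86861085e-05]), 'tool_pos': array([ 0.22301174, -0.50222595,  0.2044139 ]), 'ee_rot': array([-3.13961222e+00, -1.96858858e-04,  4.17796862e-01]), 'wrist_force': array([-0.32612937, -0.60458274, -0.14057068]), 'wrist_torque': array([0.03869225, 0.01786809, 0.01390118]), 'finger_force': 0.0, 'width': 0.09388252154866539}
```

View pics/top0.png

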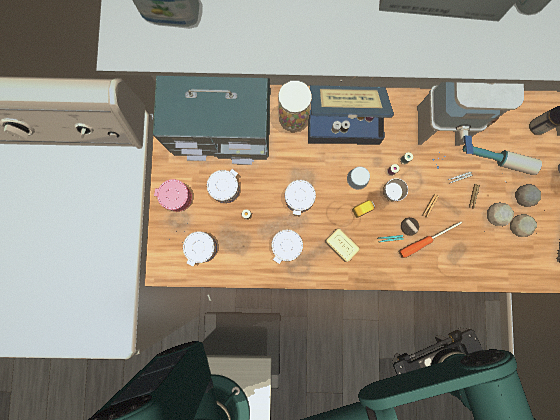

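View pics/side0.png

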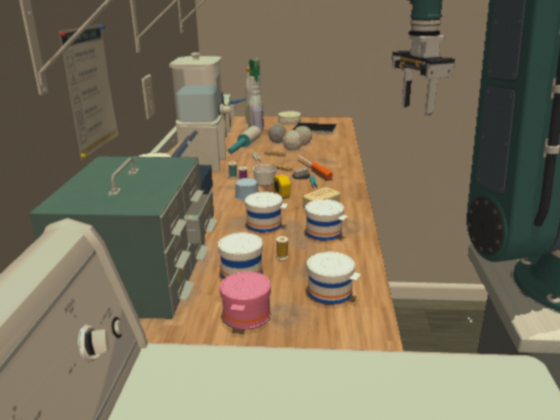

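Top view: four white lids at about (223,185), (300,196), (199,247) and (287,245). The pink look-alike at (173,195) is to be left alone, and the jar at (295,92) is a different, taller object. Side view: the lids are at (264,205), (325,212), (241,248) and (330,268). Next I'll triangulate them.

```bash
cat > h.py <<'E'
from bench import robot, viewer
import cv2,numpy as np
def ray(n,u,v):
    c=viewer.calibration(n); R=np.array(c["R"]); t=np.array(c["t"])
    return -R.T@t, R.T@np.array([(u-c["cx"])/c["fx"],(v-c["cy"])/c["fy"],1])
def plane(n,u,v,z):
    o,d=ray(n,u,v); return o+d*(z-o[2])/d[2]
def tri(p,q):
    (o1,d1),(o2,d2)=ray("top",*p),ray("side",*q)
    s=np.linalg.lstsq(np.c_[d1,-d2],o2-o1,rcond=None)[0]
    a,b=o1+s[0]*d1,o2+s[1]*d2; return (a+b)/2,np.linalg.norm(a-b)
def proj(n,X):
    c=viewer.calibration(n); p=np.array(c["R"])@X+c["t"]; return c["fx"]*p[0]/p[2]+c["cx"],c["fy"]*p[1]/p[2]+c["cy"]
E
cat > m.py <<'E'
from h import *
S={}
seeds={"top":[(223,185),(300,196),(199,247),(287,245)],"side":[(241,245),(264,203),(330,266),(325,210)]}
for n in seeds:
    im=cv2.imread(f"pics/{n}0.png"); hsv=cv2.cvtColor(im,cv2.COLOR_BGR2HSV)
    m=((hsv[...,1]<50)&(hsv[...,2]>185)).astype(np.uint8)
    vis=im.copy(); S[n]=[]
    for (u,v) in seeds[n]:
        k=np.zeros_like(m); k[v-22:v+23,u-30:u+31]=m[v-22:v+23,u-30:u+31]
        k=cv2.morphologyEx(k,cv2.MORPH_CLOSE,np.ones((3,3))); k=cv2.morphologyEx(k,cv2.MORPH_OPEN,cv2.getStructuringElement(2,(11,11) if n=="top" else (9,9)))
        c=max(cv2.findContours(k,0,1)[0],key=cv2.contourArea); e=cv2.fitEllipse(cv2.convexHull(c)); S[n].append(e[0])
        cv2.ellipse(vis,e,(0,0,255),1); print(n,e)
    x0,y0=(140,140) if n=="top" else (190,170)
    cv2.imwrite(f"pics/{n}_fit.png",cv2.resize(vis[y0:y0+150,x0:x0+200],None,fx=3.9,fy=3.9,interpolation=cv2.INTER_CUBIC))
for p,q in zip(S["top"],S["side"]): print(plane("top",*p,.065).round(4),plane("side",*q,.065).round(4),tri(p,q))
for p in [(268,152),(157,152),(270,80)]: print(plane("top",*p,0.0).round(3),plane("top",*p,0.2).round(3))
E
python3 m.py
```

```text
top ((222.08377075195312, 184.56715393066406), (29.70920753479004, 32.14963150024414), 52.92877197265625)
top ((299.7462158203125, 194.92172241210938), (30.36151695251465, 30.98932647705078), 175.98207092285156)
top ((197.67794799804688, 247.32391357421875), (30.03618049621582, 32.936824798583984), 35.648109436035156)
top ((286.23638916015625, 245.5906982421875), (30.671064376831055, 32.711727142333984), 36.528541564941406)
side ((239.87847900390625, 243.33401489257812), (20.88776206970215, 42.87166213989258), 86.68302154541016)
side ((263.5831298828125, 199.4216766357422), (15.068729400634766, 35.085121154785156), 88.75765228271484)
side ((330.5674133300781, 263.9328308105469), (24.043113708496094, 45.97639846801758), 93.29141998291016)
side ((324.2657165527344, 207.3048095703125), (16.216739654541016, 35.74258041381836), 91.92222595214844)
[ 0.6234 -0.0163  0.065 ] [ 0.6212 -0.016   0.065 ] (array([ 0.62233421, -0.01639242,  0.06498069]), np.float64(0.0021935803046273803))
[ 0.5986 -0.2306  0.065 ] [ 0.5963 -0.2276  0.065 ] (array([ 0.59769567, -0.23069437,  0.06382764]), np.float64(0.0021712139973620636))
[0.45   0.0434 0.065 ] [0.4501 0.0534 0.065 ] (array([0.44997885, 0.04452985, 0.059794  ]), np.float64(0.0004568264343355152))
[ 0.4589 -0.1958  0.065 ] [ 0.4589 -0.1892  0.065 ] (array([ 0.45889233, -0.19585742,  0.06200793]), np.float64(0.00018651817350869997))
[ 0.735 -0.138  0.   ] [ 0.681 -0.146  0.2  ]
[0.729 0.188 0.   ] [0.676 0.124 0.2  ]
[ 0.958 -0.139  0.   ] [ 0.866 -0.147  0.2  ]
```

View pics/top_fit.png

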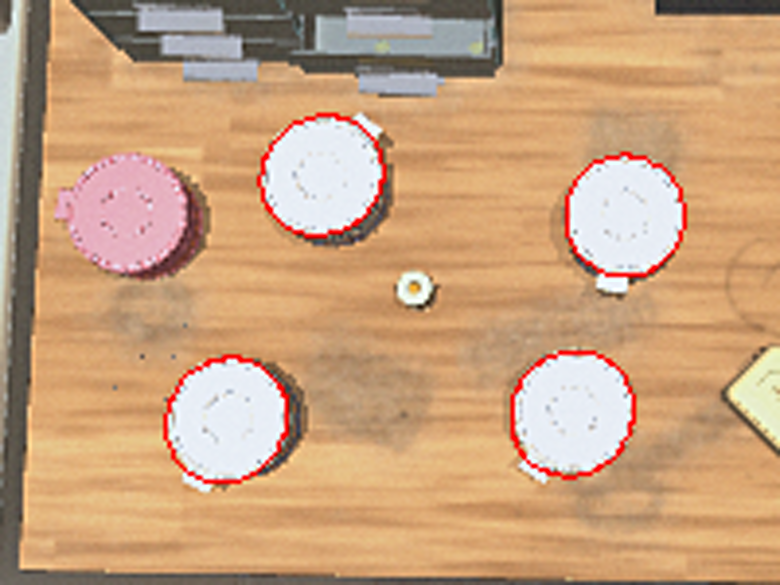

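View pics/side_fit.png

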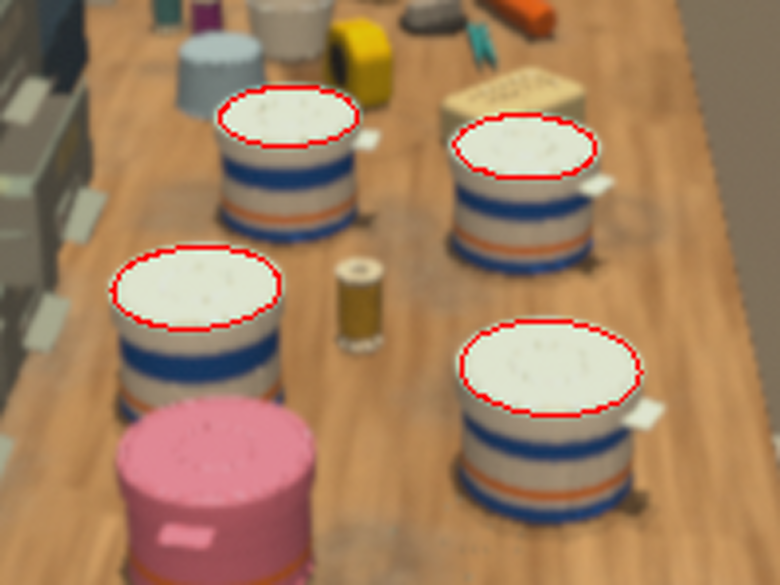

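The fits sit well on four white-lidded, blue-banded tubs, and the pink one is excluded. Centres (x, y): S(.459,-.196), Q(.598,-.231), P(.623,-.016), R(.450,.0435), with tops at about 0.065. First I'll shut the gripper, turn to yaw 0 and go above the near edge of S.

```bash
python3 -m handwheel '[[0.79,-0.49,0,0,0,0.8],[0.79,-0.49,0,0,0,0.8],[0.79,-0.49,0,0,0,0.8],[0.79,-0.49,0,0,0,0.8],[0.79,-0.49,0,0,0,0.8],[0.79,-0.49,0,0,0,0.8],[0.79,-0.49,0,0,0,0.8],[0.79,-0.49,0,0,0,0.8]]' 1
cat > g.py <<'E'
import sys
from h import *
from scipy.spatial.transform import Rotation as Ro
o=robot.get_obs(); R=Ro.from_euler("xyz",o["ee_rot"])
tgt=np.array(list(map(float,sys.argv[1:4])))
print("t",o["time"],"pos",o["tool_pos"].round(4),"rpy",o["ee_rot"].round(3),"F",o["wrist_force"].round(2),"w",round(o["width"],4))
print("shift",(R.inv().apply(tgt-o["tool_pos"])/.2).round(3),"turn",((R.inv()*Ro.from_euler("xyz",[np.pi,0,0])).as_rotvec(degrees=True)/30).round(3))
E
python3 g.py .431 -.196 .09
```

```text
time: 0.77
tool_pos: [0.3274, -0.3494, 0.2052]
ee_rot: [3.141, 0.001, -0.001]
wrist_force: [-0.7, -0.7, -0.1]
width: 0.0442
finger_force: 0.0
t 0.7667 pos [ 0.3274 -0.3494  0.2052] rpy [ 3.141e+00  1.000e-03 -1.000e-03] F [-0.69 -0.69 -0.1 ] w 0.0442
shift [ 0.518 -0.768  0.575] turn [ 0.001  0.002 -0.002]
```

```bash
python3 -m handwheel '[[0.52,-0.765,0.3,0,0,0],[0.52,-0.765,0.3,0,0,0],[0.52,-0.765,0.3,0,0,0],[0.52,-0.765,0.3,0,0,0],[0.52,-0.765,0.3,0,0,0],[0.52,-0.765,0.575,0,0,0],[0.52,-0.765,0.575,0,0,0],[0.52,-0.765,0.575,0,0,0],[0.52,-0.765,0.575,0,0,0]]' 1; python3 g.py .431 -.196 .07
```

```text
time: 1.52
tool_pos: [0.4312, -0.197, 0.0896]
ee_rot: [-3.141, 0.002, -0.003]
wrist_force: [0.4, -0.1, 0.5]
width: 0.0006
finger_force: 0.0
t 1.5167 pos [ 0.4312 -0.197   0.0896] rpy [-3.141e+00  2.000e-03 -3.000e-03] F [ 0.39 -0.06  0.46] w 0.0006
shift [-0.001 -0.005  0.098] turn [-0.002  0.004 -0.005]
```

```bash
python3 -m handwheel '[[0,0,0.05,0,0,0],[0,0,0.1,0,0,0],[0,0,0.1,0,0,0],[0,0,0.1,0,0,0]]' | sed -n '1,2p;4p'
python3 -m handwheel '[[0,0,0.01,0,0,0],[0,0,0.01,0,0,0],[0,0,0.01,0,0,0]]' | sed -n '1,2p;4p'
python3 -m handwheel '[[0,0,0.01,0,0,0],[0,0,0.01,0,0,0],[0,0,0.01,0,0,0]]' | sed -n '1,2p;4p'
```

```text
time: 1.85
tool_pos: [0.4317, -0.1964, 0.0703]
wrist_force: [-0.8, 0.2, 1.0]
time: 2.1
tool_pos: [0.4322, -0.1963, 0.0689]
wrist_force: [-0.3, -0.8, 0.8]
time: 2.35
tool_pos: [0.432, -0.1961, 0.0665]
wrist_force: [0.0, 0.2, -0.1]
```

```bash
for i in 1; do python3 -m handwheel '[[0,0,0.01,0,0,0],[0,0,0.01,0,0,0],[0,0,0.01,0,0,0]]' | sed -n '1,2p;4p'
python3 -m handwheel '[[0,0,0.005,0,0,0],[0,0,0.005,0,0,0],[0,0,0.005,0,0,0]]' | sed -n '1,2p;4p'
python3 -m handwheel '[[0,0,0.005,0,0,0],[0,0,0.005,0,0,0],[0,0,0.005,0,0,0]]' | sed -n '1,2p;4p'; done
```

```text
time: 2.6
tool_pos: [0.4319, -0.1961, 0.0643]
wrist_force: [-0.3, -0.4, -0.2]
time: 2.85
tool_pos: [0.4321, -0.1962, 0.0637]
wrist_force: [-0.5, 0.3, 1.1]
time: 3.1
tool_pos: [0.4321, -0.1962, 0.0629]
wrist_force: [-1.3, 0.5, 2.8]
```

```bash
python3 -m handwheel '[[0,0,0.005,0,0,0],[0,0,0.005,0,0,0],[0,0,0.005,0,0,0]]' | sed -n '1,2p;4p'
python3 -m handwheel '[[0,0,0.005,0,0,0],[0,0,0.005,0,0,0],[0,0,0.005,0,0,0]]' | sed -n '1,2p;4p'
```

```text
time: 3.35
tool_pos: [0.4321, -0.1962, 0.062]
wrist_force: [-1.8, 1.1, 4.2]
time: 3.6
tool_pos: [0.4321, -0.1962, 0.0613]
wrist_force: [-1.6, 1.5, 7.3]
```

S is sound: about 2.5 N/mm, with the force rising evenly. Q next.

```bash
python3 -m handwheel '[[0,0,-0.14,0,0,0],[0,0,-0.14,0,0,0],[0.69,0.175,-0.14,0,0,0],[0.69,0.175,-0.14,0,0,0],[0.69,0.175,-0.14,0,0,0],[0.69,0.175,-0.14,0,0,0],[0.69,0.175,-0.14,0,0,0],[0.69,0.175,-0.07,0,0,0],[0.69,0.175,-0.03,0,0,0],[0.69,0.175,-0.03,0,0,0]]' | sed -n '1,2p;4p';  python3 g.py .570 -.2305 .068
```

```text
time: 4.43
tool_pos: [0.5684, -0.2308, 0.0643]
wrist_force: [0.3, 0.6, 0.6]
t 4.4333 pos [ 0.5684 -0.2308  0.0643] rpy [-3.14e+00  3.00e-03 -1.00e-03] F [0.29 0.62 0.62] w 0.0007
shift [ 0.008 -0.002 -0.019] turn [-0.002  0.005 -0.002]
```

```bash
for i in 1; do python3 -m handwheel '[[0,0,0.005,0,0,0],[0,0,0.005,0,0,0],[0,0,0.005,0,0,0]]' | sed -n '1,2p;4p'
python3 -m handwheel '[[0,0,0.005,0,0,0],[0,0,0.005,0,0,0],[0,0,0.005,0,0,0]]' | sed -n '1,2p;4p'
python3 -m handwheel '[[0,0,0.005,0,0,0],[0,0,0.005,0,0,0],[0,0,0.005,0,0,0]]' | sed -n '1,2p;4p'; done
```

```text
time: 4.68
tool_pos: [0.5695, -0.2312, 0.0659]
wrist_force: [-1.4, -0.4, 1.1]
time: 4.93
tool_pos: [0.5698, -0.2313, 0.0648]
wrist_force: [-0.8, 0.4, 1.2]
time: 5.18
tool_pos: [0.57, -0.2314, 0.0638]
wrist_force: [-1.0, 0.1, 2.9]
```

```bash
python3 -m handwheel '[[0,0,0.005,0,0,0],[0,0,0.005,0,0,0],[0,0,0.005,0,0,0]]' | sed -n '1,2p;4p'
python3 -m handwheel '[[0,0,0.005,0,0,0],[0,0,0.005,0,0,0],[0,0,0.005,0,0,0]]' | sed -n '1,2p;4p'
```

```text
time: 5.43
tool_pos: [0.57, -0.2315, 0.0635]
wrist_force: [-2.7, -0.6, 4.9]
time: 5.68
tool_pos: [0.57, -0.2315, 0.0633]
wrist_force: [-3.1, 1.2, 8.7]
```

Q gives about 2 mm at 1 N, then goes hard at over 10 N/mm, which matches a rocking lid meeting its rim. I'll check the tilt in the side view while it's held down.

Run:
```python
from h import *
a=cv2.imread("pics/side0.png"); b=viewer.snapshot("side")[:,:,::-1]; cv2.imwrite("pics/side1.png",b)
f=lambda i:cv2.resize(i[180:245,225:305],None,fx=4.9,fy=4.9,interpolation=cv2.INTER_CUBIC)
cv2.imwrite("pics/cmp.png",np.hstack([f(a),f(b)]))
```

```text
(no output)
```

View pics/cmp.png

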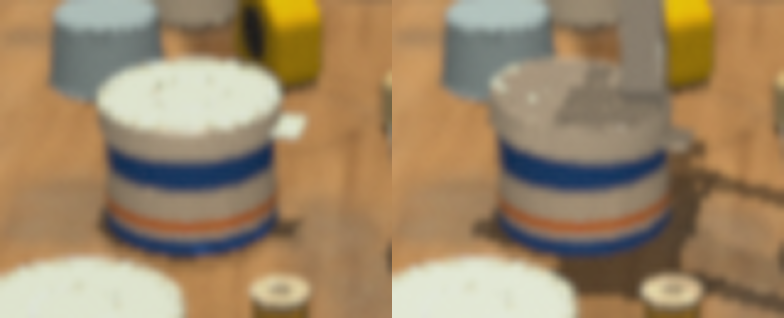

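The lid is visibly tilted: the tab side has dropped and the far side has risen, while the tub hasn't moved. So Q is the loose one. Next I'll press its middle.

```bash
python3 -m handwheel '[[0,0,-0.07,0,0,0],[0,0,-0.07,0,0,0],[0.14,-0.005,-0.07,0,0,0],[0.14,-0.005,-0.07,0,0,0],[0.14,-0.005,-0.05,0,0,0],[0.14,-0.005,-0.03,0,0,0],[0.14,-0.005,-0.03,0,0,0],[0.14,-0.005,-0.03,0,0,0]]' | sed -n '1,2p;4p'
python3 -m handwheel '[[0,0,0.01,0,0,0],[0,0,0.02,0,0,0],[0,0,0.02,0,0,0],[0,0,0.02,0,0,0]]' | sed -n '1,2p;4p'
```

```text
time: 6.4
tool_pos: [0.5972, -0.2303, 0.067]
wrist_force: [1.0, 1.2, -0.3]
time: 6.73
tool_pos: [0.5977, -0.2305, 0.0661]
wrist_force: [-3.4, 1.9, 7.8]
```

```bash
for i in 1; do python3 -m handwheel '[[0,0,0.005,0,0,0],[0,0,0.01,0,0,0],[0,0,0.01,0,0,0],[0,0,0.01,0,0,0]]' | sed -n '1,2p;4p'
python3 -m handwheel '[[0,0,0.005,0,0,0],[0,0,0.005,0,0,0],[0,0,0.005,0,0,0]]' | sed -n '1,2p;4p'; done
```

```text
time: 7.07
tool_pos: [0.5978, -0.2306, 0.0658]
wrist_force: [-5.3, 2.6, 13.9]
time: 7.32
tool_pos: [0.5978, -0.2305, 0.0651]
wrist_force: [-5.6, 2.7, 14.7]
```

```bash
for i in 1; do python3 -m handwheel '[[0,0,0.005,0,0,0],[0,0,0.01,0,0,0],[0,0,0.01,0,0,0],[0,0,0.01,0,0,0]]' | sed -n '1,2p;4p'
python3 -m handwheel '[[0,0,0.005,0,0,0],[0,0,0.01,0,0,0],[0,0,0.01,0,0,0],[0,0,0.01,0,0,0]]' | sed -n '1,2p;4p'; done
```

```text
time: 7.65
tool_pos: [0.5978, -0.2306, 0.0632]
wrist_force: [-5.1, 2.2, 14.5]
time: 7.98
tool_pos: [0.5978, -0.2305, 0.0621]
wrist_force: [-6.5, 3.3, 17.5]
```

```bash
for i in 1; do python3 -m handwheel '[[0,0,0.005,0,0,0],[0,0,0.01,0,0,0],[0,0,0.01,0,0,0],[0,0,0.01,0,0,0]]' | sed -n '1,2p;4p'
python3 -m handwheel '[[0,0,0.005,0,0,0],[0,0,0.005,0,0,0],[0,0,0.005,0,0,0],[0,0,0.005,0,0,0]]' | sed -n '1,2p;4p'; done
```

```text
time: 8.32
tool_pos: [0.5979, -0.2306, 0.0619]
wrist_force: [-8.9, 3.7, 23.3]
time: 8.65
tool_pos: [0.5979, -0.2306, 0.0619]
wrist_force: [-10.3, 5.6, 26.7]
```

The lid is on the firm stop: 4 mm down, with the force climbing to 27 N and no further travel. I'll let go, move clear and look.

```bash
python3 -m handwheel '[[0,0,-0.05,0,0,0],[0,0,-0.2,0,0,0],[0,0,-0.4,0,0,0],[-0.3,0,-0.6,0,0,0],[-0.5,0.2,-0.6,0,0,0],[-0.8,0.6,-0.6,0,0,0],[-0.8,0.9,-0.6,0,0,0],[-0.8,0.9,-0.6,0,0,0],[-0.8,0.9,-0.6,0,0,0],[-0.8,0.9,-0.6,0,0,0]]' | sed -n '1,2p;4p'
python3 - <<'E'
from h import *
a=cv2.imread("pics/side0.png"); b=viewer.snapshot("side")[:,:,::-1]; t=viewer.snapshot("top")[:,:,::-1]
cv2.imwrite("pics/top2.png",t)
f=lambda i:cv2.resize(i[180:305,195:365],None,fx=2.3,fy=2.3,interpolation=cv2.INTER_CUBIC)
g=lambda i:cv2.resize(i[140:290,150:320],None,fx=2.3,fy=1.9,interpolation=cv2.INTER_CUBIC)
cv2.imwrite("pics/cmp2.png",np.vstack([np.hstack([f(a),f(b)]),np.hstack([g(cv2.imread("pics/top0.png")),g(t)])]))
E
```

```text
time: 9.48
tool_pos: [0.4345, -0.4143, 0.1734]
wrist_force: [0.3, 0.6, -0.5]
```

View pics/cmp2.png

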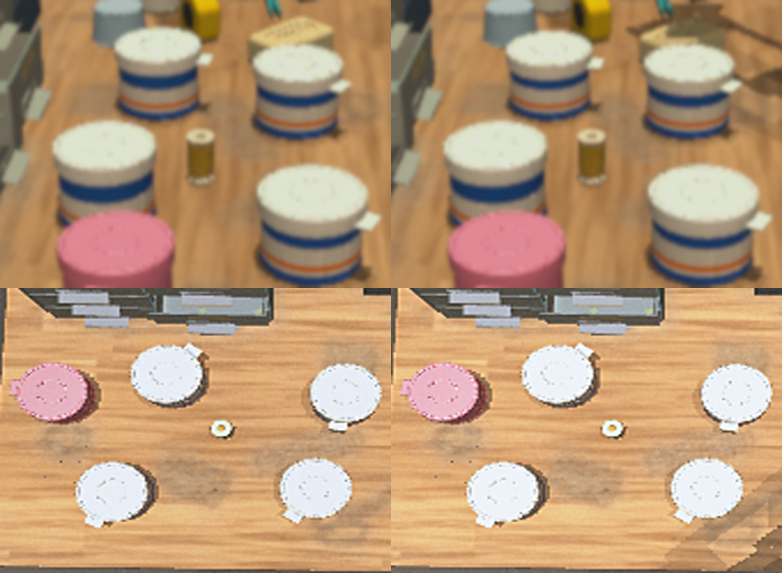

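Q's lid now sits lower and level (its top edge in the side crop moved from y≈28 to y≈31). All the tubs, the spool and the rest stand where they did, and the arm is clear. Handing in.

```bash
python3 -c "
from bench import robot
print(robot.close_job())"
```

```text
the job is handed in; nothing more can be done
None
```

I found the loose lid on the second tub I tried (at about x 0.598, y −0.231), pressed it 4 mm down onto its firm stop and let go; the one sound lid I tested took about 7 N, nothing else moved in the before-and-after pictures, and the job was handed in at about 9.6 s.

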